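# Fit the probe in the flow cell's collet

## Robot

A 6-joint arm with a two-finger parallel gripper is mounted at the origin on the work surface. World frame = base frame: x ahead of the robot, y to its left, z up, the work surface at z = 0. Lengths are in m, angles in rad, forces in N, time in s.
With the tool pointing down it reaches from about 0.3 to 0.875 m from the base axis. Payload 6.4 kg.
Tool frame: the origin (TCP) lies midway between the tips of the shut fingers; the grasp point (between the pads) lies 19 mm behind it; z points along the fingers, y is the line along which they close (so a half turn about z gives the same grasp; the last joint's range is limited). The gripper opens to 85 mm and grips with 20 to 120 N. Pads are 22 mm wide; open, the fingers measure 114 mm over their backs; the gripper's body (76 mm by 85 mm) begins 54 mm behind the grasp point. The pads swing forward as they close: fully open they stand 13 mm farther back than shut.
Start: joints at [0.969, 0.181, 1.607, -0, 1.354, -0.206], TCP at [0.222, 0.531, 0.206] pointing down, gripper open.
Joint ranges: [-2.99, 2.99], [-0.89, 2.07], [0.3, 2.58], [-1.14, 4.28], [0, 2.63], [-3.12, 3.12]. Speed limits (rad/s): [2.57, 2.57, 3.01, 3.14, 3.14, 3.14].

## Interface

Orientations are given as a unit quaternion [w, x, y, z].
In Python, from bench import status, camera, ctrl gives the robot as it stands. The module is installed in compiled form; this text tells all that it offers.
- The arm moves only by the shell command python3 -m handwheel 'ROWS'. ROWS is JSON, a list that holds one entry, the list of rows, each a list of 7 numbers: the opening, from -1 (shut) to 1 (fully open), then the shift along the tool's x, y, z in cm, then the turn, a rotation vector about the tool's x, y, z in degrees. A call has 1 to 10 rows; each row is the pose to reach, as a shift and turn from the pose commanded when the call began, along the tool's axes at that moment; what a row does not reach only later rows make up. A row lasts 1/8 s, in which the tool goes at most 62.5 mm and 10.7 degrees, less where a joint would pass 70% of its speed; a pose out of reach is approached as far as the arm can. A call with a gripper value outside its range is refused whole. The fingers move at their own pace and stop on an object; the grip force is fixed at half the most. Time passes only in rows, so rows that repeat a pose let the fingers close. It gives the time, the measured TCP pose, the force, the opening and the grip force at its end, in the units of the state.
- status.get_obs(): the state, without advancing time (a new reading comes with each control period).
- camera(name): name is "side" or "top"; returns a dict with "frame" (400x640x3 uint8, blue, green, red), "depth" (400x640 float32, m along the optical axis (not along the pixel's ray), 0 where there is no reading), "fx", "fy", "cx", "cy" (pixels), "extrinsics" (4x4, takes a point from camera to world coordinates). Camera axes: x right, y down, z forward; pixel columns grow to the right and rows downward; lengths in m; the calibration is good to about 2 mm. A picture is of the moment at which its call begins.
- ctrl.hand_in(): hands the job in; it is judged then, once.
The state is a dict: "time_s": time; "q": joint angles; "dq": joint speeds; "joint_efforts": joint torques, N m; "eef_pos": TCP position; "eef_rot": TCP orientation; "wrist_force": force on the tool from outside, world axes, zero at the start; "torque": the same for the moment, N m; "opening": opening from 0.0 (shut) to 1.0 (fully open); "grasp_force": force on a finger pad.
Only numpy, scipy, OpenCV 4.12 (cv2) and the standard library are available. Lean on these libraries where they do the work, as an engineer would, in place of code of your own. Each camera call takes 0.05 s, during which the arm holds its last target. There are 200 camera calls.

## Task

Fit the blue probe into the flow cell: first swing the red clamp lever anticlockwise as far as it goes to open the collet, then take the blue probe from the rack and set its shank down the collet until its collar sits on the brass nut, and then swing the lever clockwise until the collet is tight and grips the probe. Leave the other probes and the bottle, vials and beaker where they are, and leave the probe upright and released.

Things in the scene. Friction and masses are not known exactly. Their poses are not given: they have to be found in the camera images.
- seat (a point): Centre of the brass collet nut's top face, on the collet's vertical axis, 100 mm above the bench; its frame is the flow cell's: x is the middle of the lever's swing. The nut is a ring of 60 mm diameter with a 15 mm hole, on top of a pale blue block 100 mm square with two brass stubs. The bore below the nut is 15 mm wide and more than 60 mm deep; with the collet open the jaws stand about 15.6 mm apart. The cell is fixed to the bench.
- nut (a joint): Angle of the collet nut with its clamp lever, rad: 0 is fully open (a stop), grows clockwise seen from above, stop at 1.6 fully tight. Seen in the seat's frame the lever points at 0.8 minus this angle (counted anticlockwise from seat x). It starts partly closed, where the shank does not go in. The jaws touch a 12 mm shank at about 0.72 and each presses with about 10 N per rad beyond that. It turns stiffly (about 3 to 5 N at the lever's post) and stays where it is left.
- lever_top (a point): Centre of the top of the red upright post at the end of the clamp lever: post of 15 mm diameter, 85 mm from the collet's axis, its top 140 mm above the bench, free from there down to the level steel arm (10 mm thick, its top 98 mm above the bench) that joins it to the nut.
- probe_blue: Measuring probe, 58 mm steel shank of 12 mm diameter (the last 10 mm tapers to a blunt 5 mm tip) below a black collar of 28 mm diameter, 6 mm high, and above that a round head of 24 mm diameter, 40 mm high, blue above a grey foot; about 120 g. Origin: centre of the collar's underside; z along the axis towards the head, whose top is 46 mm above the origin. Starts upright in one of the rack's three holes, collar on the rack's top.
- probe_yellow: Like probe_blue but with a yellow head; same size and origin, in another hole of the rack. To be left alone.
- probe_red: Like probe_blue but with a red head; same size and origin, in another hole of the rack. To be left alone.
- rack: White probe rack, block 70 x 200 x 70 mm, fixed; origin under its centre, long side along its y. Three 15 mm holes, 64 mm deep, on its long middle line at y = -65, 0 and 65 mm.
- jaw_a: One of three small steel collet jaws hidden under the nut, 120 degrees apart; origin on the collet's axis, 66 mm above the bench. They close on the shank as the nut turns and press on it through stiff springs (4 N per mm).
- jaw_b: One of three small steel collet jaws hidden under the nut, 120 degrees apart; origin on the collet's axis, 66 mm above the bench. They close on the shank as the nut turns and press on it through stiff springs (4 N per mm).
- jaw_c: One of three small steel collet jaws hidden under the nut, 120 degrees apart; origin on the collet's axis, 66 mm above the bench. They close on the shank as the nut turns and press on it through stiff springs (4 N per mm).
- wash_bottle: White wash bottle, 60 mm diameter, 190 mm high with its bent spout, origin under its base. To be left alone.
- vial_a: White vial with blue cap, 26 mm diameter, 50 mm high, origin under its base. To be left alone.
- vial_b: White vial with red cap, 26 mm diameter, 50 mm high, origin under its base. To be left alone.
- beaker: Clear plastic beaker, 52 mm diameter, 60 mm high, origin under its base. To be left alone.

How it is judged:
By the outcome, as a careful person would: the job done as asked, in the order asked, and still so for the second after the job is handed in, with the robot touching nothing.
It also fails if it takes over 72 s, if anything falls off the work surface, if the arm or the gripper's body presses on something with over 40 N, if the wrist force passes 120 N, or if a joint passes its speed limit or range.

## Working session

There is one attempt and no reset: what is moved stays moved. The work goes in short steps, Python scripts to look and compute and a shell command to move; the robot and the scene stay as the last step left them, time stands still between calls to the robot, and variables do not carry over. Pictures are saved under pics/ and viewed, at most 10 in all, crops included, and the job is handed in when it is done.

```bash
mkdir -p pics
cat > h.py <<'E'
import numpy as np, cv2
from bench import status, camera, ctrl
def cloud(c):
    v,u=np.mgrid[0:400,0:640]; z=c["depth"]
    P=np.stack([(u-c["cx"])/c["fx"]*z,(v-c["cy"])/c["fy"]*z,z],-1)
    E=c["extrinsics"]; W=P@E[:3,:3].T+E[:3,3]; W[z==0]=np.nan
    return W
E
python3 - <<'E'
from h import *
s=status.get_obs(); print(s)
for n in("top","side"):
    c=camera(n); cv2.imwrite(f"pics/{n}0.png",c["frame"]); np.savez(f"/tmp/{n}0.npz",**c); print(n,c["fx"],c["extrinsics"].round(3).tolist())
E
```

```text
{'time_s': 0.0, 'q': array([ 9.68698143e-01,  1.81534221e-01,  1.60802129e+00,  4.28657348e-06,
        1.35382417e+00, -2.06287811e-01]), 'dq': array([ 0.00041883, -0.00102986,  0.00301584, -0.00039844,  0.00094659,
       -0.0006826 ]), 'joint_efforts': array([ 2.98354171e-03, -4.44870651e+01, -3.51348281e+01,  1.03977693e-04,
        9.03252047e-03,  3.93091545e-05]), 'eef_pos': array([0.22131784, 0.53004004, 0.20528163]), 'eef_rot': array([-3.53321538e-04,  1.96616215e-01,  9.80480120e-01, -8.20689650e-04]), 'wrist_force': array([-0.18653264,  0.37683448, -0.33053646]), 'torque': array([-0.00839491,  0.03099621, -0.01592888]), 'grasp_force': 0.0, 'opening': 0.9975114971940672}
top 368.19571299043406 [[-0.003, -0.987, 0.16, 0.414], [-1.0, 0.002, -0.009, 0.023], [0.008, -0.16, -0.987, 0.974], [0.0, 0.0, 0.0, 1.0]]
side 480.64864763101997 [[0.908, -0.235, 0.346, 0.159], [-0.418, -0.536, 0.734, -0.767], [0.013, -0.811, -0.585, 0.76], [0.0, 0.0, 0.0, 1.0]]
```

View pics/top0.png

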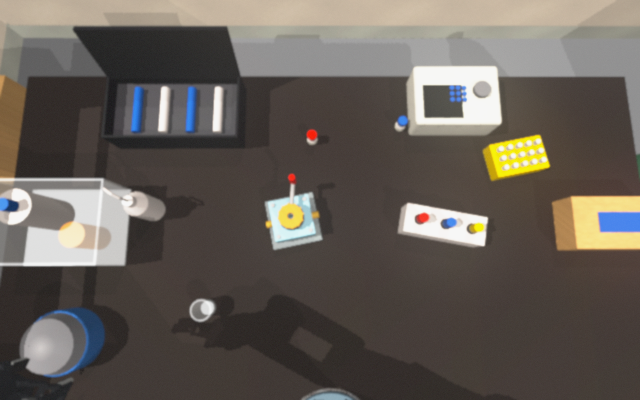

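View pics/side0.png

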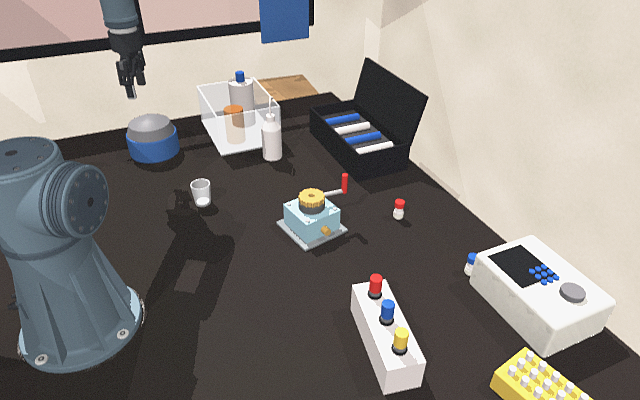

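The top view shows the nut at about (291,216), the lever post at (292,177) and the blue probe at (448,223), between red (423,217) and yellow (475,228). The side view shows the same layout, with the blue head at (387,310) and the post at (345,182).

```bash
cat >> h.py <<'E'
def blob(c,col,box,z0,z1):
    hsv=cv2.cvtColor(c["frame"],cv2.COLOR_BGR2HSV); h,s,_=[hsv[...,i].astype(int) for i in range(3)]
    H={"red":0,"blue":110,"yellow":27,"brass":22}[col]
    m=(np.minimum(abs(h-H),180-abs(h-H))<12)&(s>120)
    k=np.zeros_like(m); x0,y0,x1,y1=box; k[y0:y1,x0:x1]=1
    W=cloud(c); m&=k&(W[...,2]>z0)&(W[...,2]<z1); return W[m]
def circ(P):
    (x,y),r=cv2.minEnclosingCircle(P[:,:2].astype(np.float32)); return np.round([x,y,r,np.median(P[:,2]),len(P)],4)
E
python3 - <<'E'
from h import *
B={"top":dict(nut=("brass",(270,195,312,238),.09,.115),post=("red",(280,168,304,190),.13,.15),
  blue=("blue",(435,212,462,235),.108,.125),red=("red",(412,208,434,228),.108,.125),yel=("yellow",(465,218,488,238),.108,.125)),
 "side":dict(nut=("brass",(295,185,328,215),.09,.115),post=("red",(335,168,352,196),.13,.15),
  blue=("blue",(376,295,398,326),.108,.125),red=("red",(365,270,386,300),.108,.125),yel=("yellow",(388,325,412,355),.108,.125))}
for n in B:
    c=dict(np.load(f"/tmp/{n}0.npz")); 
    for k,a in B[n].items():
        P=blob(c,*a); print(n,k,circ(P) if len(P) else None, P.mean(0).round(4) if len(P) else blob(c,a[0],a[1],0,.3)[:,2].round(3))
E
```

```text
top nut [5.320e-01 9.260e-02 2.980e-02 1.009e-01 4.390e+02] [0.5322 0.0928 0.1008]
top post [6.171e-01 8.980e-02 7.200e-03 1.401e-01 3.700e+01] [0.6165 0.0896 0.1395]
top blue [ 5.156e-01 -2.841e-01  1.130e-02  1.169e-01  7.100e+01] [ 0.5148 -0.2836  0.1167]
top red [ 5.267e-01 -2.212e-01  1.180e-02  1.162e-01  8.000e+01] [ 0.5263 -0.2203  0.1161]
top yel [ 5.018e-01 -3.493e-01  1.240e-02  1.173e-01  8.300e+01] [ 0.5027 -0.3479  0.1168]
side nut [5.34e-01 9.25e-02 3.33e-02 9.65e-02 1.55e+02] [0.531  0.0849 0.0965]
side post [6.189e-01 8.830e-02 8.200e-03 1.385e-01 3.600e+01] [0.618  0.0858 0.1375]
side blue [ 5.158e-01 -2.880e-01  1.130e-02  1.153e-01  1.210e+02] [ 0.515  -0.2895  0.1147]
side red [ 5.284e-01 -2.237e-01  1.290e-02  1.155e-01  1.240e+02] [ 0.5274 -0.2249  0.1147]
side yel [ 5.042e-01 -3.516e-01  1.130e-02  1.135e-01  5.900e+01] [ 0.5026 -0.3554  0.113 ]
```

```bash
cat >> h.py <<'E'
def rel(x,y,z,yaw):
    "row (cm, deg) from the measured pose to TCP x,y,z with tool y at yaw deg, tool down"
    from scipy.spatial.transform import Rotation as R
    s=status.get_obs(); A=R.from_quat(s["eef_rot"],scalar_first=True)
    a=np.radians(yaw); c,n=np.cos(a),np.sin(a)
    T=R.from_matrix(np.array([[-n,c,0],[c,n,0],[0,0,-1]]))
    d=A.inv().apply(np.array([x,y,z])-s["eef_pos"])*100
    print(round(s["time_s"],2),"shift",d.round(2),"turn",(A.inv()*T).as_rotvec(degrees=True).round(1))
E
python3 -c "
from h import *
rel(.617,.0895,.2,88)"
```

```text
0.1 shift [-53.49 -25.4    0.56] turn [ -0.1  -0.  -20.7]
```

```bash
python3 -m handwheel '[[[-0.3,-53.5,-25.4,0.5,0,0,-20.7],[-0.3,-53.5,-25.4,0.5,0,0,-20.7],[-0.3,-53.5,-25.4,0.5,0,0,-20.7],[-0.3,-53.5,-25.4,0.5,0,0,-20.7],[-0.3,-53.5,-25.4,0.5,0,0,-20.7],[-0.3,-53.5,-25.4,0.5,0,0,-20.7],[-0.3,-53.5,-25.4,0.5,0,0,-20.7],[-0.3,-53.5,-25.4,0.5,0,0,-20.7],[-0.3,-53.5,-25.4,0.5,0,0,-20.7],[-0.3,-53.5,-25.4,0.5,0,0,-20.7]]]'; python3 -m handwheel '[[[-0.3,0,0,0,0,0,0],[-0.3,0,0,0,0,0,0],[-0.3,0,0,0,0,0,0]]]'; python3 -c "
from h import *
rel(.617,.0895,.107,88)"
```

```text
time_s: 1.35
eef_pos: [0.6186, 0.0873, 0.2005]
eef_rot: [-0.0, 0.018, 1.0, -0.0]
wrist_force: [-1.2, 0.4, 0.4]
opening: 0.349
grasp_force: 0.0
time_s: 1.72
eef_pos: [0.6165, 0.0912, 0.2011]
eef_rot: [-0.0, 0.017, 1.0, 0.0]
wrist_force: [-0.1, 0.3, -0.1]
opening: 0.347
grasp_force: 0.0
1.73 shift [-0.06 -0.17  9.41] turn [ 0.  -0.   0.1]
```

```bash
python3 -m handwheel '[[[-0.3,0,-0.15,3,0,0,0],[-0.3,0,-0.15,6,0,0,0],[-0.3,0,-0.15,8,0,0,0],[-0.3,0,-0.15,9.4,0,0,0],[-0.3,0,-0.15,9.4,0,0,0],[-0.3,0,-0.15,9.4,0,0,0]]]'
python3 - <<'E'
from h import *
rel(.617,.0895,.107,88)
c=camera("side"); cv2.imwrite("pics/s1.png",cv2.resize(c["frame"][130:260,250:420],None,fx=4,fy=4))
E
```

```text
time_s: 2.48
eef_pos: [0.6182, 0.0885, 0.1083]
eef_rot: [0.001, 0.017, 1.0, -0.0]
wrist_force: [-0.1, 0.0, 0.1]
opening: 0.354
grasp_force: 0.0
2.48 shift [0.12 0.1  0.13] turn [0.  0.1 0. ]
```

View pics/s1.png

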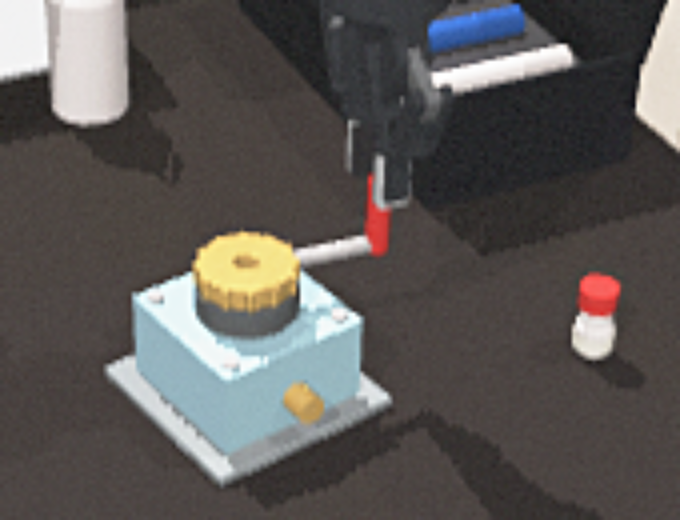

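The crop shows the fingers straddling the red post, with the tips near (385,205) and the steel arm below at (335,250). I'll go 5 mm lower and swing anticlockwise.

```bash
python3 -m handwheel '[[[-0.3,0,0,0.5,0,0,0],[-0.3,0.08,1.18,0.5,0,0,-8],[-0.3,0.33,2.34,0.5,0,0,-16],[-0.3,0.73,3.46,0.5,0,0,-24],[-0.3,1.29,4.5,0.5,0,0,-32],[-0.3,1.99,5.46,0.5,0,0,-40],[-0.3,2.81,6.32,0.5,0,0,-48],[-0.3,3.27,6.7,0.5,0,0,-52],[-0.3,3.27,6.7,0.5,0,0,-52]]]'
python3 - <<'E'
from h import *
c=camera("top"); cv2.imwrite("pics/t1.png",cv2.resize(c["frame"][130:260,220:360],None,fx=4,fy=4))
p=status.get_obs()["eef_pos"][:2]-[.532,.0925]; print(np.hypot(*p),np.degrees(np.arctan2(p[1],p[0])))
E
```

```text
time_s: 3.65
eef_pos: [0.5874, 0.1567, 0.1026]
eef_rot: [0.001, -0.423, 0.906, -0.0]
wrist_force: [0.5, 0.1, -0.5]
opening: 0.35
grasp_force: 0.3
0.08454499158794607 49.20834481904957
```

```bash
python3 -m handwheel '[[[-0.3,0.02,0.59,0,0,0,-4],[-0.3,0.08,1.18,0,0,0,-8],[-0.3,0.08,1.18,0,0,0,-8]]]';  python3 -m handwheel '[[[-0.3,0.02,0.59,0,0,0,-4],[-0.3,0.02,0.59,0,0,0,-4],[-0.3,0.02,0.59,0,0,0,-4]]]'
```

```text
time_s: 4.08
eef_pos: [0.5778, 0.1634, 0.1025]
eef_rot: [0.0, -0.484, 0.875, -0.0]
wrist_force: [1.3, 0.6, 1.2]
opening: 0.351
grasp_force: 0.6
time_s: 4.45
eef_pos: [0.5726, 0.1664, 0.1024]
eef_rot: [0.0, -0.514, 0.858, -0.0]
wrist_force: [1.2, -0.0, 0.5]
opening: 0.346
grasp_force: 0.8
```

```bash
python3 -m handwheel '[[[-0.3,0.01,0.4,0,0,0,-3],[-0.3,0.01,0.4,0,0,0,-3]]]';  python3 -m handwheel '[[[-0.3,0.01,0.4,0,0,0,-3],[-0.3,0.01,0.4,0,0,0,-3]]]';python3 - <<'E'
from h import *
p=status.get_obs()["eef_pos"][:2]-[.532,.0925]; print(np.hypot(*p),np.degrees(np.arctan2(p[1],p[0])))
c=camera("side"); cv2.imwrite("pics/s2.png",cv2.resize(c["frame"][130:260,250:420],None,fx=4,fy=4))
E
```

```text
time_s: 4.7
eef_pos: [0.5719, 0.1659, 0.1026]
eef_rot: [0.002, -0.537, 0.844, -0.003]
wrist_force: [11.9, -8.0, -5.1]
opening: 0.35
grasp_force: 6.9
time_s: 4.95
eef_pos: [0.5715, 0.1652, 0.1028]
eef_rot: [0.004, -0.558, 0.83, -0.006]
wrist_force: [23.9, -13.4, -13.7]
opening: 0.35
grasp_force: 13.5
0.08276562998324852 61.45941622299253
```

View pics/s2.png

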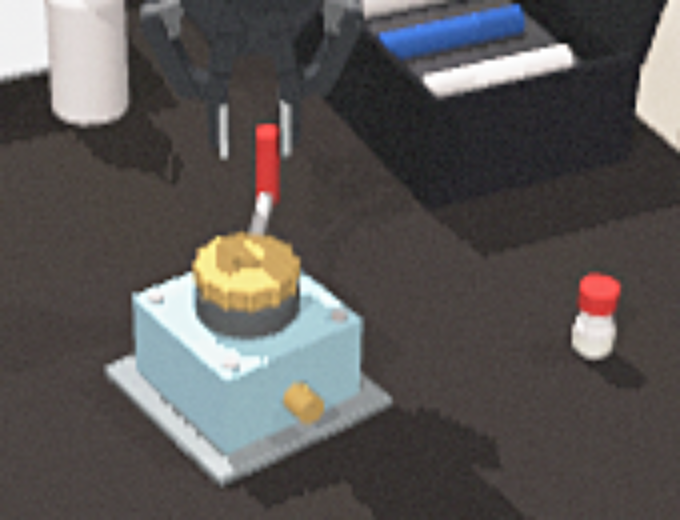

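The stop is reached: the force climbed to 27 N and the lever no longer moves. The crop shows the right-hand finger at (285,130) against the post at (267,160). I'll back off and rise.

```bash
python3 -m handwheel '[[[-0.3,0,-1.2,0,0,0,0],[-0.3,0,-1.2,0,0,0,0],[-0.3,0,-1.2,-4,0,0,0],[-0.3,0,-1.2,-10,0,0,0],[-0.3,0,-1.2,-10,0,0,0],[-0.3,0,-1.2,-10,0,0,0]]]'
python3 - <<'E'
from h import *
c=camera("top"); P=blob(c,"red",(262,168,304,215),.13,.15); q=circ(P); print(q, np.degrees(np.arctan2(q[1]-.0925,q[0]-.532)))
rel(.5155,-.286,.19,-11)
E
```

```text
time_s: 5.75
eef_pos: [0.5753, 0.1658, 0.2018]
eef_rot: [-0.0, -0.559, 0.829, 0.0]
wrist_force: [-1.3, 0.3, -0.5]
opening: 0.348
grasp_force: 0.0
[ 0.  0.  0. nan  0.] -170.13646561678726
5.8 shift [ 44.1  -11.4    1.09] turn [-1.00e-01 -2.00e-01  1.69e+02]
  return _methods._mean(a, axis=axis, dtype=dtype,
  ret = ret.dtype.type(ret / rcount)
```

```bash
python3 -m handwheel '[[[0,5,-1.3,0,0,0,10],[0,10,-2.6,0,0,0,20],[0,15,-3.9,0,0,0,30],[0,20,-5.2,0,0,0,40],[0,25,-6.5,0,0,0,50],[0,30,-7.8,0,0,0,60],[0,35,-9,0,0,0,70],[0,40,-10.3,0,0,0,80],[0,44.1,-11.4,0,0,0,90],[0,44.1,-11.4,0,0,0,100]]]'; python3 -c "
from h import *
rel(.5155,-.286,.19,-11)
c=camera('top'); P=blob(c,'red',(262,168,304,215),.13,.15); q=circ(P); print(q, np.degrees(np.arctan2(q[1]-.0925,q[0]-.532)))
"
```

```text
time_s: 7.05
eef_pos: [0.515, -0.2885, 0.1996]
eef_rot: [-0.002, 0.28, 0.96, 0.001]
wrist_force: [0.6, 0.4, -0.2]
opening: 0.497
grasp_force: 0.0
7.05 shift [0.08 0.24 0.96] turn [-0.1 -0.2 68.5]
[ 0.  0.  0. nan  0.] -170.13646561678726
  return _methods._mean(a, axis=axis, dtype=dtype,
  ret = ret.dtype.type(ret / rcount)
```

```bash
python3 -m handwheel '[[[0,0.1,0.2,0,0,0,10],[0,0.1,0.2,0,0,0,20],[0,0.1,0.2,0,0,0,30],[0,0.1,0.2,0,0,0,40],[0,0.1,0.2,0,0,0,50],[0,0.1,0.2,0,0,0,60],[0,0.1,0.2,0,0,0,68.5],[0,0.1,0.2,0,0,0,68.5],[0,0.1,0.2,0,0,0,68.5],[0,0.1,0.2,0,0,0,68.5]]]'; python3 -c "
from h import *
rel(.5155,-.286,.083,-11)
c=camera('top'); P=blob(c,'red',(230,160,304,230),.13,.15); q=circ(P); print(q, np.degrees(np.arctan2(q[1]-.0925,q[0]-.532)))
"
```

```text
time_s: 8.35
eef_pos: [0.517, -0.2838, 0.2018]
eef_rot: [-0.0, 0.768, 0.64, -0.0]
wrist_force: [0.1, -0.4, 0.4]
opening: 0.502
grasp_force: 0.0
8.35 shift [-0.25 -0.1  11.88] turn [-0.  -0.   0.7]
[5.782e-01 1.657e-01 7.400e-03 1.403e-01 3.600e+01] 57.74202865818485
```

```bash
python3 -m handwheel '[[[0,-0.25,-0.1,5,0,0,0.7],[0,-0.25,-0.1,8,0,0,0.7],[0,-0.25,-0.1,10,0,0,0.7],[0,-0.25,-0.1,11,0,0,0.7],[0,-0.25,-0.1,12.1,0,0,0.7],[0,-0.25,-0.1,12.1,0,0,0.7],[0,-0.25,-0.1,12.1,0,0,0.7]]]'
python3 - <<'E'
from h import *
rel(.5155,-.286,.080,-11)
c=camera("side"); cv2.imwrite("pics/s3.png",cv2.resize(c["frame"][240:390,300:470],None,fx=4,fy=4)[:600])
E
```

```text
time_s: 9.28
eef_pos: [0.5161, -0.2867, 0.082]
eef_rot: [0.001, 0.773, 0.635, 0.0]
wrist_force: [0.5, 0.5, -0.3]
opening: 0.502
grasp_force: 0.0
9.28 shift [ 0.06 -0.07  0.2 ] turn [ 0.1  0.  -0.2]
```

View pics/s3.png

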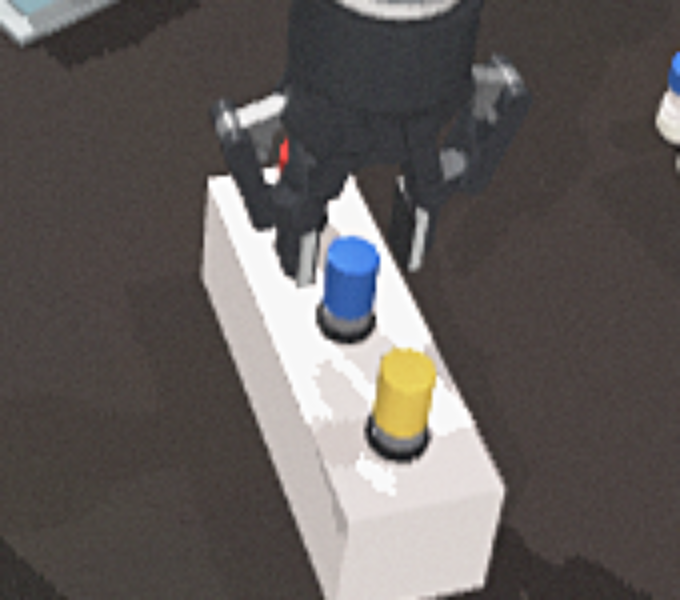

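The crop shows the blue head at (350,270) between the pads, whose tips are at about (305,282) and (418,265). They look higher than expected, so I'll measure the tips by depth before closing.

Run:
```python
from h import *
c=camera("side"); W=cloud(c)
for x,y in((306,270),(306,278),(300,280),(418,245),(418,258),(414,266),(350,250),(350,290)):
    print((x,y),W[240+y//4,300+x//4].round(3), c["frame"][240+y//4,300+x//4])
```

```text
(306, 270) [ 0.488 -0.293  0.124] [190 191 191]
(306, 278) [ 0.488 -0.294  0.12 ] [189 190 189]
(300, 280) [ 0.487 -0.292  0.116] [168 168 166]
(418, 245) [ 0.539 -0.302  0.126] [197 197 198]
(418, 258) [ 0.54  -0.303  0.119] [199 202 201]
(414, 266) [ 0.54  -0.301  0.112] [172 173 171]
(350, 250) [ 0.516 -0.284  0.116] [234 141  80]
(350, 290) [ 0.511 -0.295  0.103] [171  98  53]
```

```bash
python3 -m handwheel '[[[0,0.05,-0.05,0.5,0,0,0],[0,0.05,-0.05,1,0,0,0],[0,0.05,-0.05,1,0,0,0]]]';python3 -m handwheel '[[[0,0,0,0.4,0,0,0],[0,0,0,0.6,0,0,0],[0,0,0,0.6,0,0,0]]]'
python3 - <<'E'
from h import *
c=camera("side"); W=cloud(c); cv2.imwrite("pics/s4.png",cv2.resize(c["frame"][260:360,330:460],None,fx=6,fy=6))
m=(c["frame"].min(-1)>150)&(np.ptp(c["frame"].astype(int),axis=-1)<12)&(W[...,2]>.08)&(W[...,2]<.16)&(abs(W[...,1]+.295)<.03)&(abs(W[...,0]-.515)<.045)
P=W[m]; 
for s in(P[:,0]<.515,P[:,0]>.515): print(len(P[s]),P[s].min(0).round(3),P[s].max(0).round(3))
E
```

```text
time_s: 9.75
eef_pos: [0.5148, -0.2853, 0.0704]
eef_rot: [-0.001, 0.773, 0.635, -0.0]
wrist_force: [0.1, -1.2, 0.2]
opening: 0.499
grasp_force: 0.0
time_s: 10.12
eef_pos: [0.5151, -0.2856, 0.0649]
eef_rot: [-0.0, 0.773, 0.635, -0.0]
wrist_force: [0.3, -0.5, 0.1]
opening: 0.5
grasp_force: 0.0
43 [ 0.47  -0.293  0.083] [ 0.509 -0.267  0.145]
39 [ 0.52  -0.302  0.095] [ 0.541 -0.274  0.131]
```

View pics/s4.png

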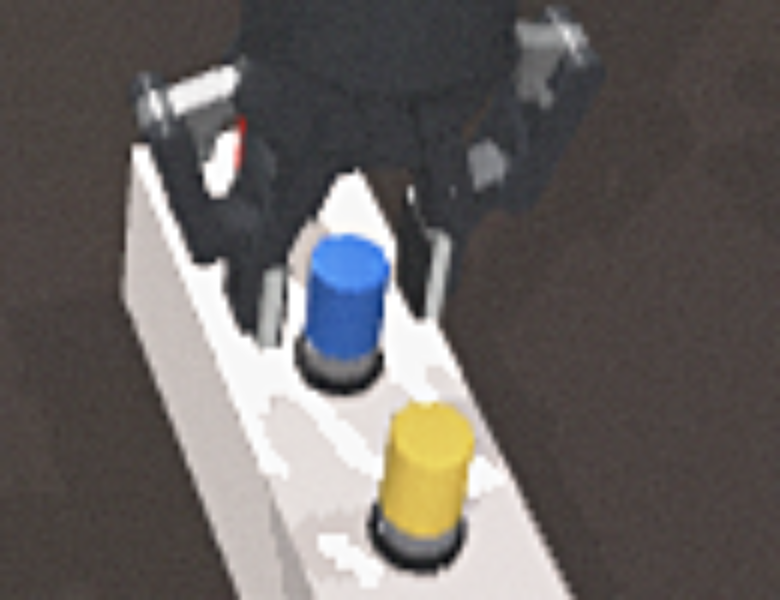

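The pads now stand beside the blue head (350,300), with tips at about z 0.095. Closing.

```bash
python3 -m handwheel '[[[-1,0,0,0.3,0,0,0],[-1,0,0,0.3,0,0,0],[-1,0,0,0.3,0,0,0],[-1,0,0,0.3,0,0,0],[-1,0,0,0.3,0,0,0],[-1,0,0,0.3,0,0,0],[-1,0,0,0.3,0,0,0],[-1,0,0,0.3,0,0,0]]]'; python3 -m handwheel '[[[-1,0,0,-4,0,0,0],[-1,0,0,-8,0,0,0],[-1,0,0,-14,0,0,0],[-1,0,0,-14,0,0,0],[-1,0,0,-14,0,0,0]]]'
python3 - <<'E'
from h import *
c=camera("side"); cv2.imwrite("pics/s5.png",c["frame"][80:380,200:520]); np.savez("/tmp/s5.npz",**c)
c=camera("top"); np.savez("/tmp/t5.npz",**c)
E
```

```text
time_s: 11.18
eef_pos: [0.5154, -0.2859, 0.0624]
eef_rot: [0.0, 0.773, 0.635, 0.0]
wrist_force: [2.2, -0.7, 1.2]
opening: 0.26
grasp_force: 58.9
time_s: 11.8
eef_pos: [0.5146, -0.2851, 0.2013]
eef_rot: [-0.001, 0.773, 0.635, -0.0]
wrist_force: [-0.4, 0.2, -1.6]
opening: 0.261
grasp_force: 61.3
```

View pics/s5.png

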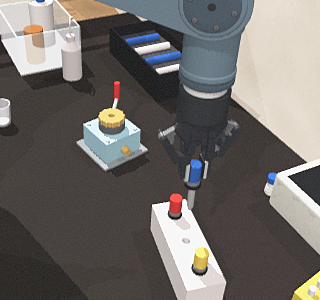

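The crop shows the blue probe held upright at (193,175) above the rack, with its hole free at (185,242) and red and yellow still in place. Moving it over the seat.

```bash
python3 -c "
from h import *
rel(.532,.0920,.2,-11)"
```

```text
11.9 shift [37.31 -5.54  0.09] turn [-0.2 -0.1 -0.2]
```

```bash
python3 -m handwheel '[[[-1,5,-0.7,0,0,0,0],[-1,10,-1.5,0,0,0,0],[-1,15,-2.2,0,0,0,0],[-1,20,-3,0,0,0,0],[-1,25,-3.7,0,0,0,0],[-1,30,-4.5,0,0,0,0],[-1,34,-5,0,0,0,0],[-1,37.3,-5.5,0,0,0,0],[-1,37.3,-5.5,0,0,0,0],[-1,37.3,-5.5,0,0,0,0]]]'; python3 -m handwheel '[[[-1,0,0,2,0,0,0],[-1,0,0,3.5,0,0,0],[-1,0,0,3.5,0,0,0],[-1,0,0,3.5,0,0,0]]]'
python3 - <<'E'
from h import *
rel(.532,.0920,.1,-11)
c=camera("side"); np.savez("/tmp/s6.npz",**c); cv2.imwrite("pics/s6.png",cv2.resize(c["frame"][125:255,255:385],None,fx=4.5,fy=4.5))
E
```

```text
time_s: 13.15
eef_pos: [0.5328, 0.0905, 0.2009]
eef_rot: [-0.001, 0.772, 0.635, -0.001]
wrist_force: [0.6, 0.5, -0.1]
opening: 0.261
grasp_force: 61.3
time_s: 13.65
eef_pos: [0.5339, 0.0904, 0.1675]
eef_rot: [0.0, 0.773, 0.635, 0.0]
wrist_force: [0.2, 1.2, -0.3]
opening: 0.262
grasp_force: 61.3
13.65 shift [ 0.12 -0.22  6.75] turn [ 0.   0.  -0.2]
```

View pics/s6.png

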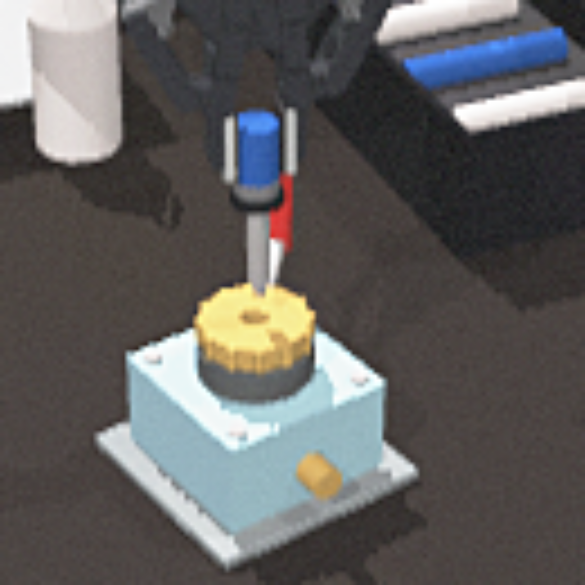

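The tip is at about (259,293) in the crop, above and in line with the hole at (255,317). Lever behind, at (280,215). Next, the axis offset measured against the hole in this same image.

Run:
```python
from h import *
from scipy.optimize import least_squares
c=dict(np.load("/tmp/s6.npz")); E=c["extrinsics"]; f=c["frame"]
Ei=np.linalg.inv(E)
def proj(p):
    q=Ei[:3,:3]@p+Ei[:3,3]; return np.array([c["fx"]*q[0]/q[2]+c["cx"],c["fy"]*q[1]/q[2]+c["cy"]])
# head: blue mask -> silhouette; compare with rendered cylinder silhouette
def sil(x,y,z0,z1,r):
    t=np.linspace(0,2*np.pi,90); return np.array([proj(np.array([x+r*np.cos(a),y+r*np.sin(a),z])) for z in(z0,z1) for a in t],np.float32)
hsv=cv2.cvtColor(f,cv2.COLOR_BGR2HSV).astype(int)
m=(abs(hsv[...,0]-110)<15)&(hsv[...,1]>100); m[:, :300]=0; m[:,325]=0; m[:148]=0; m[172:]=0; m[:,325:]=0
v,u=np.nonzero(m); print("blue",u.min(),u.max(),v.min(),v.max(),u.mean())
# shank columns per row
for r in range(174,190,3): print(r,f[r,306:320].mean(-1).round().astype(int))
for r in (192,194,195,196,197,199): print(r,f[r,304:320,0])
for p in((.532,.0925,.1),(.5339,.0904,.117),(.5339,.0904,.16),(.5339,.0904,.221)): print(p,proj(np.array(p)).round(2))
S=sil(.5339,.0904,.2,.2210,.012); print("pred head u",S[:,0].min(),S[:,0].max(),"top v",S[:,1].min())
S=sil(.532,.0925,.1,.1,.03); print("pred nut",S.min(0),S.max(0))
b=(abs(hsv[...,0]-22)<10)&(hsv[...,1]>100); b[:186]=0;b[206:]=0;b[:,:290]=0;b[:,335:]=0
v,u=np.nonzero(b); print("nut",u.min(),u.max(),v.min())
```

```text
blue 308 317 149 170 311.97333333333336
174 [ 70  75  63  72 174 181 178 152 131 117 110 116 106  79]
177 [ 71  72  67  78 169 177 169 161 135  96 111 108 100  83]
180 [ 67  69  60  68 165 172 166 159 120 255 255 175  99  76]
183 [ 63  68  67  54 162 169 172 152 123 255 236  98  57  69]
186 [ 71  68  64  51 163 172 164 154 125 248 143  63  63  68]
189 [201 211 207 218 221 181 148 123 217 217 194 197 152  81]
192 [144 145 146 151 150 156 156 157 155 148 147 146 136 132 143 148]
194 [151 150 150 150 128  98 105 105 108 126 131 152 152 148 153 148]
195 [143 145 141 144  98  71  89  89  91  86  98 151 150 147 149 154]
196 [136 139 140 141 125  90  78  90  88 101 123 157 153 150 150 147]
197 [138 135 137 136 153 139 132 133 137 145 150 156 156 155 152 150]
199 [150 151 148 148 150 155 151 153 145 153 132 100  97  96 128 161]
(0.532, 0.0925, 0.1) [310.4  195.38]
(0.5339, 0.0904, 0.117) [311.47 189.78]
(0.5339, 0.0904, 0.16) [311.46 174.42]
(0.5339, 0.0904, 0.221) [311.43 151.39]
pred head u 306.05383 316.80008 top v 148.72502
pred nut [297.79306 188.28394] [322.98428 202.7881 ]
nut 298 324 188
```

```bash
python3 -m handwheel '[[[-1,0.17,-0.23,0,0,0,0],[-1,0.17,-0.23,0,0,0,0],[-1,0.17,-0.23,0,0,0,0]]]'
python3 - <<'E'
from h import *
P=[]
for i in range(8): camera("side"); P.append(status.get_obs()["eef_pos"])
print(np.array(P).round(4), np.mean(P,0).round(4))
E
```

```text
time_s: 14.08
eef_pos: [0.5318, 0.0931, 0.1675]
eef_rot: [0.0, 0.773, 0.635, 0.0]
wrist_force: [1.3, -0.2, 0.0]
opening: 0.259
grasp_force: 61.3
[[0.5317 0.093  0.1674]
 [0.5317 0.093  0.1673]
 [0.5317 0.093  0.1672]
 [0.5316 0.093  0.1672]
 [0.5317 0.093  0.1672]
 [0.5317 0.0929 0.1672]
 [0.5316 0.093  0.1672]
 [0.5317 0.093  0.1672]] [0.5317 0.093  0.1672]
```

```bash
python3 -m handwheel '[[[-1,0,-0.03,1,0,0,0],[-1,0,-0.03,1.8,0,0,0],[-1,0,-0.03,2.4,0,0,0],[-1,0,-0.03,3,0,0,0]]]';python3 -m handwheel '[[[-1,0,0,0.5,0,0,0],[-1,0,0,1,0,0,0],[-1,0,0,1,0,0,0]]]'
```

```text
time_s: 14.98
eef_pos: [0.532, 0.0933, 0.137]
eef_rot: [0.0, 0.773, 0.635, 0.001]
wrist_force: [1.1, 2.8, 0.8]
opening: 0.258
grasp_force: 61.4
time_s: 15.35
eef_pos: [0.5317, 0.0932, 0.1269]
eef_rot: [0.0, 0.773, 0.635, 0.0]
wrist_force: [4.5, 2.1, -3.3]
opening: 0.261
grasp_force: 61.1
```

```bash
python3 -m handwheel '[[[-1,0.04,0.05,0,0,0,0],[-1,0.04,0.05,0.6,0,0,0],[-1,0.04,0.05,1.2,0,0,0],[-1,0.04,0.05,1.2,0,0,0]]]';python3 -m handwheel '[[[-1,0,0,0.6,0,0,0],[-1,0,0,1.2,0,0,0],[-1,0,0,1.8,0,0,0],[-1,0,0,1.8,0,0,0]]]'
```

```text
time_s: 15.85
eef_pos: [0.5321, 0.0934, 0.1146]
eef_rot: [0.0, 0.773, 0.635, 0.0]
wrist_force: [4.5, 2.3, -3.6]
opening: 0.263
grasp_force: 61.3
time_s: 16.35
eef_pos: [0.5324, 0.0935, 0.0965]
eef_rot: [0.0, 0.773, 0.635, 0.001]
wrist_force: [6.2, 3.8, -3.5]
opening: 0.257
grasp_force: 61.2
```

```bash
python3 -m handwheel '[[[-1,0.05,0.06,0.3,0,0,0],[-1,0.05,0.06,0.3,0,0,0]]]';python3 -m handwheel '[[[-1,0,0,0.2,0,0,0],[-1,0,0,0.2,0,0,0]]]'
```

```text
time_s: 16.6
eef_pos: [0.5326, 0.0936, 0.0936]
eef_rot: [-0.0, 0.773, 0.635, -0.0]
wrist_force: [4.5, 2.2, -2.6]
opening: 0.261
grasp_force: 61.6
time_s: 16.85
eef_pos: [0.5328, 0.0937, 0.0926]
eef_rot: [0.0, 0.773, 0.635, 0.0]
wrist_force: [2.6, 2.3, 4.7]
opening: 0.261
grasp_force: 61.7
```

```bash
python3 -m handwheel '[[[-1,0.02,0.02,0.1,0,0,0],[-1,0.02,0.02,0.1,0,0,0]]]';python3 -m handwheel '[[[0,0,0,0,0,0,0],[0,0,0,0,0,0,0],[0,0,0,0,0,0,0],[0,0,0,0,0,0,0],[0,0,0,-3,0,0,0],[0,0,0,-7,0,0,0],[0,0,0,-11,0,0,0],[0,0,0,-11,0,0,0],[0,0,0,-11,0,0,0]]]'
python3 - <<'E'
from h import *
c=camera("side"); cv2.imwrite("pics/s7.png",cv2.resize(c["frame"][125:255,255:385],None,fx=4.5,fy=4.5))
P=blob(c,"blue",(295,150,330,200),.1,.2); print(circ(P),P[:,2].max())
a=np.radians(57.7+90); rel(.532+.085*np.cos(np.radians(57.7)),.0925+.085*np.sin(np.radians(57.7)),.2,147.7)
rel(.578,.1645,.2,-32.3)
E
```

```text
time_s: 17.1
eef_pos: [0.5329, 0.0937, 0.0925]
eef_rot: [0.0, 0.773, 0.635, -0.0]
wrist_force: [-2.0, 1.8, 12.5]
opening: 0.261
grasp_force: 62.8
time_s: 18.23
eef_pos: [0.5324, 0.0938, 0.2006]
eef_rot: [-0.0, 0.773, 0.635, -0.0]
wrist_force: [0.3, -0.2, -0.2]
opening: 0.498
grasp_force: 0.0
[5.323e-01 9.000e-02 1.250e-02 1.360e-01 1.480e+02] 0.14876736685081937
18.27 shift [ 7.8   3.09 -0.02] turn [-1.000e-01 -2.000e-01 -1.589e+02]
18.27 shift [ 7.82  3.15 -0.02] turn [-0.1  0.  21.1]
```

View pics/s7.png

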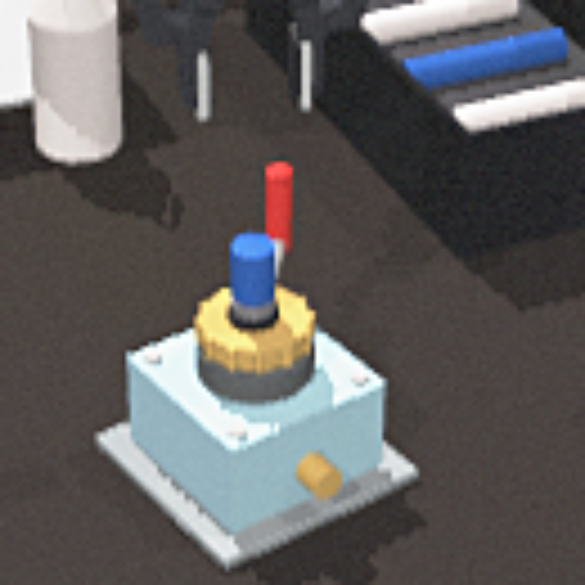

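The crop shows the probe upright and seated (252,270), with its collar on the nut and the gripper clear. Now over the post.

```bash
python3 -m handwheel '[[[-0.3,3,1.2,0,0,0,7],[-0.3,6,2.4,0,0,0,14],[-0.3,7.8,3.15,0,0,0,21],[-0.3,7.8,3.15,0,0,0,21],[-0.3,7.8,3.15,0,0,0,21],[-0.3,7.8,3.15,0,0,0,21]]]'; python3 -c "
from h import *
rel(.5775,.1645,.1,-32.3)"
```

```text
time_s: 19.02
eef_pos: [0.5784, 0.1635, 0.2008]
eef_rot: [-0.0, 0.875, 0.484, -0.0]
wrist_force: [0.4, -0.7, 0.3]
opening: 0.347
grasp_force: 0.0
19.02 shift [ 0.04 -0.12 10.08] turn [-0.   0.   0.1]
```

```bash
python3 -m handwheel '[[[-0.3,0.05,-0.1,4,0,0,0],[-0.3,0.05,-0.1,8,0,0,0],[-0.3,0.05,-0.1,10,0,0,0],[-0.3,0.05,-0.1,10,0,0,0],[-0.3,0.05,-0.1,10,0,0,0]]]'; python3 -m handwheel '[[[-0.3,-0.08,1.18,0,0,0,8],[-0.3,-0.33,2.34,0,0,0,16],[-0.3,-0.73,3.46,0,0,0,24],[-0.3,-1.29,4.5,0,0,0,32],[-0.3,-1.99,5.46,0,0,0,40],[-0.3,-2.81,6.32,0,0,0,48],[-0.3,-3.75,7.05,0,0,0,56],[-0.3,-3.75,7.05,0,0,0,56],[-0.3,-3.75,7.05,0,0,0,56]]]'
python3 - <<'E'
from h import *
p=status.get_obs()["eef_pos"][:2]-[.532,.0925]; print(np.hypot(*p),np.degrees(np.arctan2(p[1],p[0])))
t=np.radians(-24); rel(.532+.085*np.cos(t),.0925+.085*np.sin(t),.1,-114)
E
```

```text
time_s: 19.65
eef_pos: [0.5795, 0.1652, 0.1029]
eef_rot: [0.001, 0.875, 0.483, 0.001]
wrist_force: [0.9, -0.1, 0.5]
opening: 0.349
grasp_force: 0.0
time_s: 20.78
eef_pos: [0.6189, 0.096, 0.1024]
eef_rot: [0.0, 1.0, 0.017, 0.001]
wrist_force: [0.8, 1.2, 1.0]
opening: 0.349
grasp_force: 0.0
0.08698066266364021 2.3113259329881743
20.77 shift [-1.06  3.77  0.24] turn [-0.  -0.1 26. ]
```

```bash
python3 -m handwheel '[[[-0.3,-0.15,1.2,0,0,0,8],[-0.3,-0.45,2.4,0,0,0,16],[-0.3,-0.8,3.2,0,0,0,22],[-0.3,-1.06,3.77,0,0,0,26],[-0.3,-1.06,3.77,0,0,0,26]]]'; python3 -m handwheel '[[[-0.3,-0.02,0.59,0,0,0,4],[-0.3,-0.08,1.18,0,0,0,8],[-0.3,-0.13,1.48,0,0,0,10],[-0.3,-0.13,1.48,0,0,0,10]]]';  python3 - <<'E'
from h import *
p=status.get_obs()["eef_pos"][:2]-[.532,.0925]; print(np.hypot(*p),np.degrees(np.arctan2(p[1],p[0])))
E
python3 -m handwheel '[[[-0.3,-0.01,0.45,0,0,0,3],[-0.3,-0.01,0.45,0,0,0,3]]]'
```

```text
time_s: 21.4
eef_pos: [0.6097, 0.0581, 0.1022]
eef_rot: [-0.0, 0.978, -0.208, 0.001]
wrist_force: [1.0, 0.1, 0.1]
opening: 0.35
grasp_force: 0.9
time_s: 21.9
eef_pos: [0.6019, 0.0452, 0.1018]
eef_rot: [-0.0, 0.956, -0.293, 0.001]
wrist_force: [1.9, 2.4, 2.1]
opening: 0.352
grasp_force: 1.8
0.08436563253748905 -34.07703980396798
time_s: 22.15
eef_pos: [0.5992, 0.0417, 0.1016]
eef_rot: [-0.0, 0.948, -0.318, 0.0]
wrist_force: [2.3, 4.1, 3.3]
opening: 0.349
grasp_force: 2.2
```

```bash
python3 -m handwheel '[[[-0.3,-0.01,0.35,0,0,0,2.5],[-0.3,-0.01,0.35,0,0,0,2.5]]]'; python3 -m handwheel '[[[-0.3,-0.01,0.35,0,0,0,1],[-0.3,-0.01,0.35,0,0,0,1]]]'
```

```text
time_s: 22.4
eef_pos: [0.5985, 0.0419, 0.1017]
eef_rot: [-0.003, 0.941, -0.339, 0.001]
wrist_force: [9.4, 15.2, -0.4]
opening: 0.351
grasp_force: 8.5
time_s: 22.65
eef_pos: [0.5982, 0.0418, 0.1019]
eef_rot: [-0.006, 0.938, -0.346, 0.003]
wrist_force: [17.3, 23.9, -6.0]
opening: 0.35
grasp_force: 14.9
```

At the stop, with 30 N and no further motion. Backing off and rising, then checking.

```bash
python3 -m handwheel '[[[-0.3,0,-1.2,0,0,0,0],[-0.3,0,-1.2,0,0,0,0],[-0.3,0,-1.2,-4,0,0,0],[-0.3,0,-1.2,-10,0,0,0],[-0.3,0,-1.2,-14,0,0,0],[-0.3,0,-1.2,-14,0,0,0],[-0.3,0,-1.2,-14,0,0,0]]]'
python3 - <<'E'
from h import *
c=camera("side"); cv2.imwrite("pics/s8.png",c["frame"][60:400,150:560])
P=blob(c,"red",(300,150,370,230),.13,.15)
if len(P): q=circ(P); print(q,np.degrees(np.arctan2(q[1]-.0905,q[0]-.534)))
P=blob(c,"blue",(295,150,330,200),.1,.2); print(circ(P),P[:,2].max())
E
```

```text
time_s: 23.52
eef_pos: [0.6011, 0.0443, 0.24]
eef_rot: [0.001, 0.938, -0.348, -0.001]
wrist_force: [0.0, -0.4, -1.1]
opening: 0.35
grasp_force: 0.0
[6.034e-01 4.430e-02 7.300e-03 1.378e-01 4.200e+01] -33.651946587151656
[5.354e-01 9.240e-02 1.330e-02 1.354e-01 1.520e+02] 0.1492620105109329
```

View pics/s8.png

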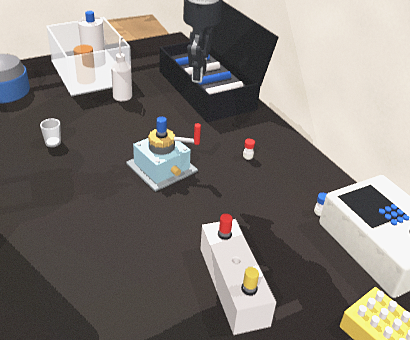

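The probe stands upright in the cell at (161,128). The lever is at -34°, the tight stop, and everything else is where it was, with the gripper clear.

```bash
python3 -c "
from h import *
print(ctrl.hand_in())"
```

```text
the job is handed in; nothing more can be done
None
```

The job is handed in at about 24 s: the lever was opened to its stop, the blue probe was seated upright with its collar on the nut and released, and the collet was clamped to its tight stop; nothing else in the scene was moved.

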